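Lay the second tube in the tacking fixture and lock the pair with the bayonet clamp

TASK

One length of square tube already lies in the tacking fixture: lay the other long one (not the short offcut) in the empty seat beside it, between the dowels, and let it go; mind the lamp head that hangs over the way there. Then take the bayonet clamp out of its parking bush by the bar grip, put its cross lugs through the slot of the block between the two tubes, push it down against its spring and turn it clockwise, about a quarter turn, until it meets its stop, so that its sprung ring bears on both tubes. Its spring turns it back if it is released, so finish while still gripping it there, turned home, ready for the tacks, with everything else left where it lay.

Things in the scene. Friction and masses are not known exactly. Their poses are not given: they have to be found in the camera images.
- fixture: tacking fixture fixed on the bench: steel plate 140 (x) x 126 (y) x 10 mm, in its middle an aluminium block 44 x 44 mm, top 33 mm above the bench. Origin: centre of the underside, z up. Tubes lie along x on both sides of the block, in seats bounded by the block, two outer dowels (at x = +-17, |y| = 57 mm) and a dowel past each end (x = +-63 mm). Dowels: 8 mm thick, pointed, tops at z = 28 mm
- seat_empty (a point): middle of the empty tube seat, on the plate's top face, 10 mm above the bench, 37.5 mm from the block's axis at the fixture's -y side, away from the robot; axes as the fixture's. A tube in it has 3 mm play to each side and 4 mm to each end. Block and outer dowels leave room for fingers only near the tube's ends: grip it across, about 38 mm from its middle
- seat_filled (a point): middle of the seat that is already filled, at the fixture's +y side, nearer the robot, on the plate's top face, 10 mm above the bench
- slot (a point): centre of the bayonet opening in the block's top face, 33 mm above the bench; axes as the fixture's. A hole 25 mm across with a straight slot 15 mm wide, 36 mm long along the fixture's x. The lip is 6 mm thick; below it the lugs can turn only clockwise (seen from above), to a stop 80 degrees from the slot. Chamber floor: 13 mm above the bench
- tube_loose: length of bright 25 x 25 mm square steel tube, 110 mm long, 0.11 to 0.18 kg, lying on the right of the bench: the one to lay in the empty seat. Origin: centre of its underside; x along the tube. Between it and the fixture the head of the work lamp hangs at x 0.40 to 0.49, y -0.09 to 0.01, 0.55 to 0.64 m above the bench: swing the arm past it drawn in, hand 0.3 m from the base axis
- tube_seated: twin of it, already lying in the nearer seat. Origin: centre of its underside; x along the tube
- clamp: bayonet clamp, 0.28 kg, upright in the parking bush. Origin: foot of its spigot; z up its axis; x along the bar grip and the cross lugs alike (half a turn makes no difference). Above the origin: spigot 19 mm thick with coned foot; cross lugs 31 mm tip to tip, 9 mm wide, 3 to 9 mm up; sprung ring 72 mm wide, 12 to 19 mm up when free; steel cap 54 mm wide, 33 to 47 mm up; bar grip on top
- clamp_grip (a point): middle of the clamp's black bar grip, 69 mm above the clamp's origin. The bar is 54 mm long (clamp x), 16 mm wide (y), from 22 mm below (on the cap) to 14 mm above this point: grip it across its width. With the lugs in the slot the ring meets the tubes when this point is 92 mm above the bench; the lugs clear the lip at 87; the spigot meets the floor at 82; turn it at 83 to 85
- clamp_ring: the clamp's sprung ring, 72 mm wide, 7 mm thick; slides up to 12 mm toward the cap against 4 N at first and 9 N more per cm. It can rock a little to bear evenly. On the tubes it stays still while the clamp turns and its spring winds up (0.09 Nm at the stop), so a clamp let go turns back. Origin: centre of its underside
- park: parking bush fixed on the bench: dark steel ring 72 mm outside, 40 mm inside, 25 mm high, on a flat foot 82 mm wide. The clamp hangs in it, its ring on the rim, its origin 13 mm above the bench. Origin: centre of its underside
- offcut: offcut of the same square tube, only 60 mm long (25 x 25 mm section): not wanted, stays on the bench. Origin: centre of its underside.
- weld_magnet: flat arrow-shaped welding magnet, 79 x 90 x 14 mm, a bystander lying on the bench
- marker_pen: paint marker, 125 mm long, 14 mm thick, a bystander lying on the bench
- nozzle_a: small tapered torch nozzle, 18 mm diameter, 40 mm high, a bystander standing on the bench
- nozzle_b: second nozzle like nozzle_a, beside it
- chisel: cold chisel, 155 mm long, 13 mm thick, a bystander lying behind the parking bush

How it is judged:
By the outcome, as a careful person would: the job done as asked, in the order asked, and still so for the second after the job is handed in, while the arm keeps its last pose, push and grip.
It also fails if it takes over 59 s, if anything falls off the work surface, if the arm or the gripper's body presses on something with over 40 N, if the wrist force passes 120 N, or if a joint passes its speed limit or range.

ROBOT

A 6-joint arm with a two-finger parallel gripper is mounted at the origin on a cart in front of the work surface, level with it; the furniture and walls round the work are solid. World frame = base frame: x ahead of the robot, y to its left, z up, the work surface at z = 0. Lengths are in mm, angles in rad, forces in N, time in s.
With the tool pointing down it reaches from about 275 to 1000 mm from the base axis. Payload 8.4 kg.
Tool frame: the origin (TCP) lies at the very end of the fingers, on their centre line; the grasp point (between the pads) lies 19 mm behind it; z points along the fingers, y is the line along which they close (so a half turn about z gives the same grasp; the last joint's range is limited). The gripper opens to 85 mm and grips with 20 to 120 N. Pads are 22 mm wide; open, the fingers measure 114 mm over their backs; the gripper's body (76 mm by 85 mm) begins 54 mm behind the grasp point. The pads swing forward as they close: fully open they stand 13 mm farther back than shut.
Start: joints at [-1.3, 0.353, 1.633, -0, 1.155, -0.002], TCP at [168.391, -601.891, 231.281] pointing down, gripper open.
Joint ranges: [-2.63, 2.63], [-0.92, 2.1], [0.06, 2.66], [-1.3, 4.44], [0, 2.69], [-3.02, 3.02]. Speed limits (rad/s): [2.22, 2.22, 2.79, 3.14, 3.14, 3.14].

INTERFACE

Orientations are given as [roll, pitch, yaw] about the fixed x, y, z axes, in that order (R = Rz(yaw) Ry(pitch) Rx(roll)).
In Python, from rig import sensors, grab_frame, camera_params, order gives the robot as it stands. The module is installed in compiled form; this text tells all that it offers.
- The arm moves only by the tool move_arm, never from a script. Its argument "motion" is a list of rows, each a list of 7 numbers: the turn, a rotation vector about the tool's x, y, z in parts of the range, where 1.0 means 4 rad, then the shift along the tool's x, y, z in a scale on which 1.0 is 1 m, then the finger opening in m, from 0 to 0.0854. A call has 1 to 8 rows; each row is the pose to reach, as a shift and turn from the pose commanded when the call began, along the tool's axes at that moment; what a row does not reach only later rows make up. A row lasts 1/8 s, in which the tool goes at most 62.5 mm and 10.7 degrees, less where a joint would pass 70% of its speed; a pose out of reach is approached as far as the arm can. A shift or turn number past 1, either way, is cut back to 1. A call with a gripper value outside its range is refused whole. The fingers move at their own pace and stop on an object; "grip_force" is the grip in N (left out, the last holds). Time passes only in rows, so rows that repeat a pose let the fingers close. It gives the time, the measured TCP pose, the force, the opening and the grip force at its end, in the units of the state.
- sensors.sense(): the state, without advancing time (a new reading comes with each control period).
- grab_frame(name): name is "scene" or "top"; returns (picture, depth): 384x512x3 uint8, red, green, blue; 384x512 float32, mm along the optical axis (not along the pixel's ray), 0 where there is no reading.
- camera_params(name): a dict with "camera_matrix" (3x3 intrinsics, pixels), "k1" (the pictures are not rectified: a ray, as slopes to the right and down, at radius r is drawn at 1 + k1 r^2 times it, then the intrinsics apply), "world_from_camera" (4x4, takes a point from camera to world coordinates). Camera axes: x right, y down, z forward; pixel columns grow to the right and rows downward; lengths in mm; the calibration is good to about 2 mm. A picture is of the moment at which its call begins. camera_params takes no time and is no camera call.
- order.sign_off(): hands the job in; it is judged then, once.
The state is a dict: "clock": time; "qpos": joint angles; "qvel": joint speeds; "joint_efforts": joint torques, N m; "eef_pos": TCP position; "tcp_rot": TCP orientation; "contact_force": force on the tool from outside, world axes, zero at the start; "wrist_torque": the same for the moment, N m; "opening": opening from 0.0 (shut) to 1.0 (fully open); "grasp_force": force on a finger pad.
Only numpy, scipy, OpenCV 4.12 (cv2) and the standard library are available. Lean on these libraries where they do the work, as an engineer would, in place of code of your own. Each camera call takes 0.05 s, during which the arm holds its last target. There are 200 camera calls.

## Working session

There is one attempt and no reset: what is moved stays moved. The work goes in short steps, Python scripts to look and compute and a tool call to move; the robot and the scene stay as the last step left them, time stands still between calls to the robot, and variables do not carry over. Pictures are saved under pics/ and viewed, at most 13 in all, crops included, and the job is handed in when it is done.

Besides the shell and the picture viewer there is one more tool, called as a command line: name --pt "numbers of a row" for each row, then --argument value for the rest. move_arm: Moves the arm, as the interface text tells. Its arguments: {"type":"object","properties":{"motion":{"type":"array","items":{"type":"array","items":{"type":"number"}}},"grip_force":{"type":"number"}},"required":["motion"]}

```bash
mkdir -p pics; cat > h.py <<'E'
import numpy as np, cv2
from rig import sensors, grab_frame, camera_params, order
from scipy.spatial.transform import Rotation as R
def save(name,fn):
    p,d=grab_frame(name); cv2.imwrite(f'pics/{fn}.png',cv2.cvtColor(p,cv2.COLOR_RGB2BGR)); np.save(f'pics/{fn}.npy',d); return p,d
def ray(name,u,v):
    c=camera_params(name); K=np.array(c['camera_matrix']); T=np.array(c['world_from_camera'])
    s=cv2.undistortPoints(np.array([[[u,v]]],float),K,np.array([c['k1'],0,0,0,0.]))[0,0]
    return T[:3,3],T[:3,:3]@np.array([s[0],s[1],1])
def atz(name,u,v,z):
    o,r=ray(name,u,v); return o+r*(z-o[2])/r[2]
def atd(name,u,v,d):
    o,r=ray(name,u,v); return o+r*d
def proj(name,P):
    c=camera_params(name); T=np.linalg.inv(np.array(c['world_from_camera'])); P=np.atleast_2d(P)@T[:3,:3].T+T[:3,3]
    return cv2.projectPoints(P,np.zeros(3),np.zeros(3),np.array(c['camera_matrix']),np.array([c['k1'],0,0,0,0.]))[0][:,0]
E
python3 - <<'E'
from h import *
for n in('scene','top'):
    save(n,n+'0'); c=camera_params(n); print(c)
print(sensors.sense())
E
```

```text
{'camera_matrix': array([[424.35337795,   0.        , 254.57339066],
       [  0.        , 424.35337795, 196.15493429],
       [  0.        ,   0.        ,   1.        ]]), 'k1': 0.010382534476787391, 'world_from_camera': array([[-9.12755910e-01, -2.84264829e-01,  2.93377157e-01,
         2.53085533e+02],
       [-4.08371626e-01,  6.16570593e-01, -6.73107212e-01,
         6.21193347e+02],
       [ 1.04529787e-02, -7.34189492e-01, -6.78864143e-01,
         8.61772174e+02],
       [ 0.00000000e+00,  0.00000000e+00,  0.00000000e+00,
         1.00000000e+00]])}
{'camera_matrix': array([[427.69850945,   0.        , 244.41746316],
       [  0.        , 427.69850945, 194.10700476],
       [  0.        ,   0.        ,   1.        ]]), 'k1': -0.04442803070079865, 'world_from_camera': array([[ 2.54059390e-02, -9.86475571e-01,  1.61927409e-01,
         3.93049774e+02],
       [-9.99572989e-01, -2.27288401e-02,  1.83640615e-02,
        -1.44382224e+02],
       [-1.44352758e-02, -1.62324821e-01, -9.86631783e-01,
         1.28890310e+03],
       [ 0.00000000e+00,  0.00000000e+00,  0.00000000e+00,
         1.00000000e+00]])}
{'clock': 0.1, 'qpos': array([-1.30039050e+00,  3.53574173e-01,  1.63405294e+00, -2.00234183e-05,
        1.15518135e+00, -2.42911269e-03]), 'qvel': array([ 8.98893732e-05, -5.86800009e-04, -2.20183757e-03, -1.11309469e-03,
        1.61666854e-03,  1.66155348e-03]), 'joint_efforts': array([-3.79295852e-04, -6.06355762e+01, -3.42819536e+01, -1.26829499e-05,
        3.93957045e-03,  3.96107407e-05]), 'eef_pos': array([ 168.27924566, -601.48681537,  230.6426115 ]), 'tcp_rot': array([-3.14037680e+00,  1.53555474e-05,  2.72843049e-01]), 'contact_force': array([ 0.1122103 , -0.00416096, -0.45559333]), 'wrist_torque': array([ 0.02479453,  0.02520378, -0.00314819]), 'grasp_force': 0.0, 'opening': 0.9957575263901163}
```

View pics/top0.png

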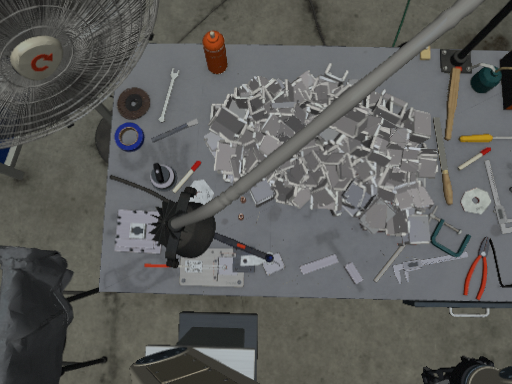

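View pics/scene0.png

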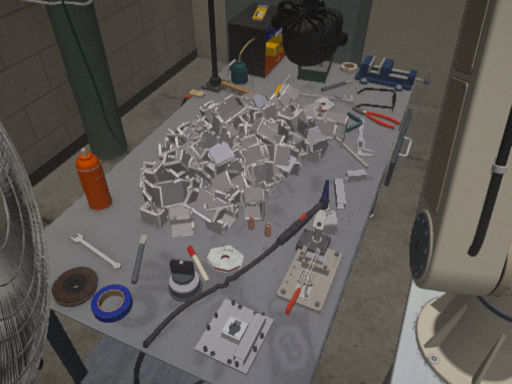

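```bash
python3 - <<'E'
from h import *
a=cv2.imread('pics/top0.png'); b=cv2.imread('pics/scene0.png')
r=lambda im,x,y,w,h,s:cv2.resize(im[y:y+h,x:x+w],(w*s,h*s),interpolation=cv2.INTER_CUBIC)
A=r(a,105,145,100,125,4); B=r(a,290,240,100,60,4); C=r(b,140,230,150,145,4)
im=np.zeros((580,800+200,3),np.uint8)
cv2.imwrite('pics/c1.png',C)
im=np.zeros((500,800,3),np.uint8); im[:500,:400]=A; im[:240,400:]=B
cv2.imwrite('pics/c2.png',im)
E
```

```text
(no output)
```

View pics/c1.png

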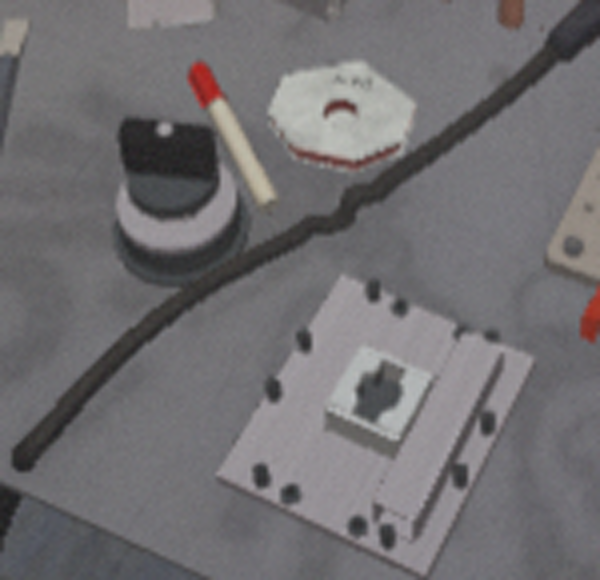

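View pics/c2.png

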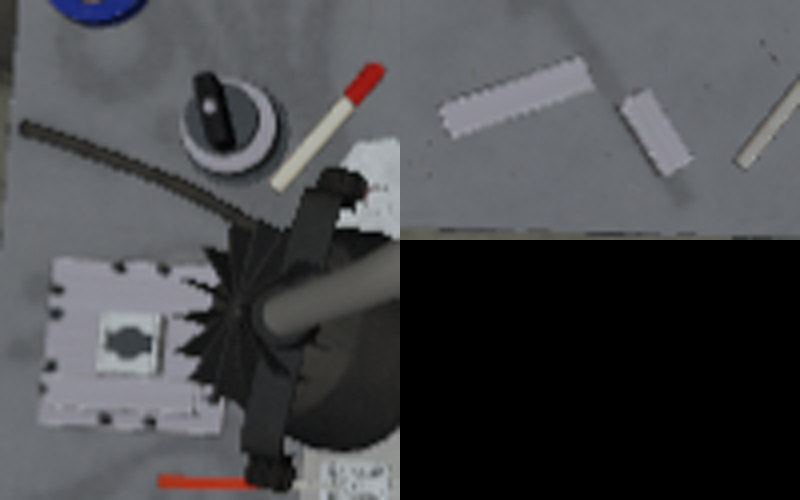

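```bash
cat >> h.py <<'E'
def cloud(name,d,box):
    u0,v0,u1,v1=box; c=camera_params(name); T=np.array(c['world_from_camera'])
    vv,uu=np.mgrid[v0:v1,u0:u1]; z=d[v0:v1,u0:u1].ravel(); px=np.stack([uu.ravel(),vv.ravel()],1).astype(float)
    s=cv2.undistortPoints(px[:,None],np.array(c['camera_matrix']),np.array([c['k1'],0,0,0,0.]))[:,0]
    P=np.c_[s*z[:,None],z]@T[:3,:3].T+T[:3,3]; return P[z>0]
def rect(P,lo,hi):
    Q=P[(P[:,2]>lo)&(P[:,2]<hi)]
    return len(Q),np.round(Q.mean(0),1),[np.round(t,1) for t in cv2.minAreaRect(Q[:,:2].astype(np.float32))]
E
python3 - <<'E'
from h import *
from scipy.optimize import least_squares
dt=np.load('pics/top0.npy'); ds=np.load('pics/scene0.npy')
pl={'scene':[(345,275,-70,-63,10),(535,355,-70,63,10),(428,578,70,63,10),(217,478,70,-63,10),(365,347,-22,-22,33),(433,373,-22,22,33),(402,440,22,22,33),(326,407,22,-22,33)],
'top':[(55,260,70,-63,10),(40,425,70,63,10),(222,433,-70,63,10),(100,312,22,-22,33),(165,315,-22,-22,33),(160,373,-22,22,33),(98,373,22,22,33)]}
off={'scene':(140,230),'top':(105,145)}
def model(n,p):
    q=np.array(pl[n],float); c,s=np.cos(p[2]),np.sin(p[2])
    return proj(n,np.c_[p[0]+c*q[:,2]-s*q[:,3],p[1]+s*q[:,2]+c*q[:,3],q[:,4]])-((q[:,:2]+.5)/4-.5+np.array(off[n]))
for ns in(['scene'],['top'],['scene','top']):
    f=least_squares(lambda p:np.concatenate([model(n,p).ravel() for n in ns]),[450,100,1.57],x_scale=[1,1,.01]); print(ns,f.x,np.sqrt(np.mean(f.fun**2)))
P=cloud('top',dt,(296,250,341,278)); print('loose top',rect(P,15,32), np.median(P[:,2]))
P=cloud('scene',ds,(325,170,352,212)); print('loose scene',rect(P,15,32))
P=cloud('top',dt,(145,155,185,195)); print('clamp top bar',rect(P,88,104)); print('cap',rect(P,50,70)); print('all',rect(P,35,110))
P=cloud('scene',ds,(160,252,205,300)); print('clamp scene bar',rect(P,90,104))
P=cloud('scene',ds,(195,300,273,370)); print('seated',rect(P,34.2,42),'block',rect(P,28,33.8))
P=cloud('top',dt,(342,258,366,288)); print('offcut',rect(P,15,32))
E
```

```text
['scene'] [479.39433426 197.50979437   1.55081347] 0.5746668150083838
['top'] [483.22642765 192.91120888   1.55468933] 0.43095825400961585
['scene', 'top'] [480.77949417 195.8396918    1.55240006] 0.9394744444669051
loose top (330, array([ 400.9, -343.9,   26.3]), [array([ 400.7, -343.9]), array([ 25.2, 109.8]), np.float64(20.3)]) 2.7169988983052917
loose scene (262, array([ 395.6, -348. ,   22.7]), [array([ 399.7, -361. ]), array([ 48.3, 162.2]), np.float64(6.6)])
clamp top bar (107, array([647.1, 129.1,  95.3]), [array([647.9, 130.2]), array([53.9, 16.6]), np.float64(16.8)])
cap (160, array([646.4, 126. ,  60.2]), [array([645.4, 129. ]), array([49.8, 53.1]), np.float64(21.1)])
all (321, array([645.1, 126.2,  71.2]), [array([640.2, 139.6]), array([62.9, 89.1]), np.float64(18.8)])
clamp scene bar (135, array([644.8, 134.5,  93.9]), [array([645.6, 133.8]), array([52.2, 16.8]), np.float64(16.2)])
seated (261, array([444. , 203.8,  35.1]), [array([463.4, 202. ]), array([ 68.3, 108.5]), np.float64(1.0)]) block (552, array([460.2, 200.8,  32. ]), [array([479.9, 198.9]), array([125.7, 114. ]), np.float64(87.6)])
offcut (179, array([ 375.2, -443.3,   26. ]), [array([ 375.9, -443.1]), array([59.3, 25.3]), np.float64(32.2)])
```

```bash
cat >> h.py <<'E'
import json
def rot(yaw): return R.from_euler('xyz',[np.pi,0,yaw],degrees=False)
def plan(*T):
    """targets (x,y,z mm,yaw deg) relative to stored command; stores last; prints rows' first six"""
    c=json.load(open('cmd.json')); R0=rot(np.radians(c[3]))
    for t in T:
        v=R0.inv().apply(np.array(t[:3])-c[:3])/1000; w=(R0.inv()*rot(np.radians(t[3]))).as_rotvec()
        print(t,'->',np.round(np.r_[w,v],4).tolist())
    json.dump(list(T[-1]),open('cmd.json','w'))
def st():
    s=sensors.sense(); print('t',round(s['clock'],2),'p',s['eef_pos'].round(1),'rpy',np.degrees(s['tcp_rot']).round(2),'F',s['contact_force'].round(1),'M',s['wrist_torque'].round(2),'open',round(s['opening']*85.4,1),'gf',round(s['grasp_force'],1),'q',s['qpos'].round(2))
E
python3 - <<'E'
from h import *
json.dump([168.391,-601.891,231.281,np.degrees(.273)],open('cmd.json','w'))
plan((386,-306,120,110.3))
E
```

```text
(386, -306, 120, 110.3) -> [0.0, 0.0, -1.6521, 0.2893, -0.2263, 0.1113]
```

Units first: turns go in shares of 4 rad. So -1.44 rad / 4 = -0.36.

move_arm --pt "0 0 -0.045 0.036 -0.028 0.014 0.05" --pt "0 0 -0.09 0.072 -0.057 0.028 0.05" --pt "0 0 -0.135 0.108 -0.085 0.042 0.05" --pt "0 0 -0.18 0.145 -0.113 0.056 0.05" --pt "0 0 -0.225 0.181 -0.141 0.07 0.05" --pt "0 0 -0.27 0.217 -0.17 0.083 0.05" --pt "0 0 -0.315 0.253 -0.198 0.097 0.05" --pt "0 0 -0.36 0.289 -0.226 0.111 0.05"

```text
clock: 1.1
eef_pos: [386.5, -305.1, 119.8]
tcp_rot: [3.142, -0.0, 1.719]
contact_force: [-0.1, 0.1, -0.4]
opening: 0.583
grasp_force: 0.0
```

```bash
python3 - <<'E'
from h import *
st()
yaw=np.degrees(.273+1.44)
c=[168.391,-601.891,231.281]; v=rot(.273).apply([289,-226,111]); json.dump((np.array(c)+v).tolist()+[yaw],open('cmd.json','w')); print(open('cmd.json').read())
plan((386,-306,60,110.3),(386,-306,3,110.3))
E
```

```text
t 1.1 p [ 386.5 -305.1  119.8] rpy [180.    -0.    98.47] F [-0.1  0.1 -0.4] M [-0.02 -0.06  0.03] open 49.8 gf 0.0 q [-0.67  0.29  2.01  0.    0.84 -0.82]
[385.75381074431687, -306.33997478551976, 120.28099999999998, 98.14767030591003]
(386, -306, 60, 110.3) -> [0.0, 0.0, -0.2121, 0.0003, 0.0003, 0.0603]
(386, -306, 3, 110.3) -> [0.0, 0.0, -0.2121, 0.0003, 0.0003, 0.1173]
```

Converted, -0.212 rad / 4 = -0.053.

move_arm --pt "0 0 -0.0275 0 0 0.03 0.05" --pt "0 0 -0.053 0 0 0.06 0.05" --pt "0 0 -0.053 0 0 0.085 0.05" --pt "0 0 -0.053 0 0 0.105 0.05" --pt "0 0 -0.053 0 0 0.117 0.05" --pt "0 0 -0.053 0 0 0.117 0.05"

```text
clock: 1.85
eef_pos: [385.4, -306.1, 2.7]
tcp_rot: [-3.141, -0.001, 1.925]
contact_force: [-0.7, -0.5, 0.4]
opening: 0.586
grasp_force: 0.0
```

```bash
python3 - <<'E'
from h import *
st(); save('top','top1'); save('scene','scene1')
a=cv2.imread('pics/top1.png')[235:300,285:385]; b=cv2.imread('pics/scene1.png')[160:230,300:400]
r=lambda i:cv2.resize(i,(i.shape[1]*4,i.shape[0]*4),interpolation=cv2.INTER_CUBIC)
im=np.zeros((280,800,3),np.uint8); im[:260,:400]=r(a); im[:280,400:]=r(b); cv2.imwrite('pics/c3.png',im)
E
```

```text
t 1.85 p [ 385.4 -306.1    2.7] rpy [-1.7995e+02 -8.0000e-02  1.1028e+02] F [-0.7 -0.5  0.4] M [ 0.01  0.01 -0.05] open 50.1 gf 0.0 q [-0.67  0.5   2.07  0.    0.58 -1.03]
```

View pics/c3.png

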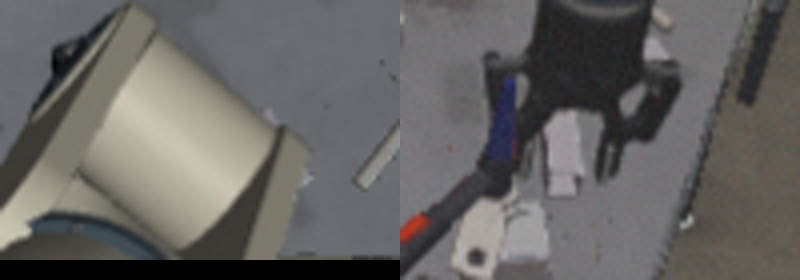

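move_arm --pt "0 0 0 0 0 0 0.032" --pt "0 0 0 0 0 0 0.02" --pt "0 0 0 0 0 0 0.02" --pt "0 0 0 0 0 0 0.02" --grip_force 80

```text
clock: 2.45
eef_pos: [386.2, -306.8, 4.3]
tcp_rot: [3.141, 0.001, 1.925]
contact_force: [-1.7, 1.1, 7.3]
opening: 0.276
grasp_force: 79.2
```

```bash
python3 - <<'E'
from h import *
st(); plan((386,-306,130,110.3)); 
E
```

```text
t 2.45 p [ 386.2 -306.8    4.3] rpy [1.7996e+02 7.0000e-02 1.1028e+02] F [-1.7  1.1  7.3] M [ 0.12  0.21 -0.13] open 23.6 gf 79.2 q [-0.67  0.5   2.06  0.    0.58 -1.03]
(386, -306, 130, 110.3) -> [0.0, 0.0, 0.0, 0.0, 0.0, -0.127]
```

```bash
python3 - <<'E'
from h import *
json.dump([386,-306,3,110.3],open('cmd.json','w'))
plan((386,-306,25,110.3),(386,-306,70,110.3),(375,-297,120,110.3),(345,-272,160,110.3),(310,-245,190,108),(275,-218,200,106),(245,-190,200,104),(262,-150,200,102))
plan((278,-110,200,100),(292,-65,200,98),(302,-20,200,96),(304,25,200,94),(298,70,200,92),(290,115,200,90),(315,155,200,89),(360,180,200,89))
plan((405,195,195,89),(450,215,180,89),(490,230,160,89),(519.5,232.5,130,89),(519.5,232.5,100,89),(519.5,232.5,90,89))
E
```

```text
(386, -306, 25, 110.3) -> [0.0, 0.0, 0.0, 0.0, 0.0, -0.022]
(386, -306, 70, 110.3) -> [0.0, 0.0, 0.0, 0.0, 0.0, -0.067]
(375, -297, 120, 110.3) -> [0.0, 0.0, 0.0, 0.0123, -0.0072, -0.117]
(345, -272, 160, 110.3) -> [0.0, 0.0, 0.0, 0.0461, -0.0267, -0.157]
(310, -245, 190, 108) -> [0.0, -0.0, 0.0401, 0.0836, -0.0501, -0.187]
(275, -218, 200, 106) -> [-0.0, -0.0, 0.075, 0.121, -0.0736, -0.197]
(245, -190, 200, 104) -> [0.0, -0.0, 0.11, 0.1577, -0.092, -0.197]
(262, -150, 200, 102) -> [0.0, -0.0, 0.1449, 0.1893, -0.0622, -0.197]
(278, -110, 200, 100) -> [0.0, -0.0, 0.0349, 0.0358, 0.024, 0.0]
(292, -65, 200, 98) -> [0.0, -0.0, 0.0698, 0.0769, 0.047, 0.0]
(302, -20, 200, 96) -> [0.0, -0.0, 0.1047, 0.1188, 0.0662, 0.0]
(304, 25, 200, 94) -> [0.0, -0.0, 0.1396, 0.1624, 0.0775, 0.0]
(298, 70, 200, 92) -> [0.0, -0.0, 0.1745, 0.2077, 0.081, 0.0]
(290, 115, 200, 90) -> [-0.0, -0.0, 0.2094, 0.2534, 0.0825, 0.0]
(315, 155, 200, 89) -> [-0.0, -0.0, 0.2269, 0.2873, 0.1153, 0.0]
(360, 180, 200, 89) -> [-0.0, -0.0, 0.2269, 0.3024, 0.1645, 0.0]
(405, 195, 195, 89) -> [0.0, 0.0, 0.0, 0.0158, 0.0447, 0.005]
(450, 215, 180, 89) -> [0.0, 0.0, 0.0, 0.0366, 0.0894, 0.02]
(490, 230, 160, 89) -> [0.0, 0.0, 0.0, 0.0523, 0.1291, 0.04]
(519.5, 232.5, 130, 89) -> [0.0, 0.0, 0.0, 0.0553, 0.1586, 0.07]
(519.5, 232.5, 100, 89) -> [0.0, 0.0, 0.0, 0.0553, 0.1586, 0.1]
(519.5, 232.5, 90, 89) -> [0.0, 0.0, 0.0, 0.0553, 0.1586, 0.11]
```

Converted, 0.11 rad / 4 = 0.0275.

move_arm --pt "0 0 0 0 0 -0.022 0.02" --pt "0 0 0 0 0 -0.067 0.02" --pt "0 0 0 0.012 -0.007 -0.117 0.02" --pt "0 0 0 0.046 -0.027 -0.157 0.02" --pt "0 0 0.01 0.084 -0.05 -0.187 0.02" --pt "0 0 0.0188 0.121 -0.074 -0.197 0.02" --pt "0 0 0.0275 0.158 -0.092 -0.197 0.02" --pt "0 0 0.0363 0.189 -0.062 -0.197 0.02"

```text
clock: 3.45
eef_pos: [259.7, -150.1, 200.5]
tcp_rot: [3.141, 0.001, 1.774]
contact_force: [2.0, -0.1, -0.4]
opening: 0.275
grasp_force: 78.8
```

Converted, 0.227 rad / 4 = 0.0568.

move_arm --pt "0 0 0.0088 0.036 0.024 0 0.02" --pt "0 0 0.0175 0.077 0.047 0 0.02" --pt "0 0 0.0263 0.119 0.066 0 0.02" --pt "0 0 0.035 0.162 0.078 0 0.02" --pt "0 0 0.0438 0.208 0.081 0 0.02" --pt "0 0 0.0523 0.253 0.083 0 0.02" --pt "0 0 0.0568 0.287 0.115 0 0.02" --pt "0 0 0.0568 0.302 0.165 0 0.02"

```text
clock: 4.45
eef_pos: [360.4, 180.9, 200.7]
tcp_rot: [3.141, -0.001, 1.555]
contact_force: [0.1, 0.4, 0.2]
opening: 0.271
grasp_force: 78.9
```

```bash
python3 - <<'E'
from h import *
st()
E
```

```text
t 4.45 p [360.4 180.9 200.7] rpy [ 1.7997e+02 -4.0000e-02  8.9120e+01] F [0.1 0.4 0.2] M [ 0.06 -0.05  0.03] open 23.2 gf 78.9 q [0.46 0.04 2.11 0.   0.99 0.48]
```

move_arm --pt "0 0 0 0.016 0.045 0.005 0.02" --pt "0 0 0 0.037 0.089 0.02 0.02" --pt "0 0 0 0.052 0.129 0.04 0.02" --pt "0 0 0 0.055 0.159 0.07 0.02" --pt "0 0 0 0.055 0.159 0.1 0.02" --pt "0 0 0 0.055 0.159 0.11 0.02" --pt "0 0 0 0.055 0.159 0.11 0.02"

```text
clock: 5.32
eef_pos: [520.3, 231.0, 90.3]
tcp_rot: [-3.141, 0.0, 1.553]
contact_force: [-0.5, -0.2, -1.1]
opening: 0.272
grasp_force: 79.0
```

```bash
python3 - <<'E'
from h import *
st(); save('top','top2'); save('scene','scene2')
a=cv2.imread('pics/top2.png')[185:285,95:195]; b=cv2.imread('pics/scene2.png')[240:375,160:290]
r=lambda i,s:cv2.resize(i,None,fx=s,fy=s,interpolation=cv2.INTER_CUBIC)
im=np.zeros((540,800,3),np.uint8); im[:270,:270]=r(a,2.7); im[:540,275:795]=r(b,4); cv2.imwrite('pics/c4.png',im)
E
```

```text
t 5.33 p [520.3 231.   90.3] rpy [-1.7995e+02  2.0000e-02  8.8970e+01] F [-0.5 -0.2 -1.1] M [-0.    0.02 -0.03] open 23.2 gf 79.0 q [0.42 0.44 1.87 0.   0.84 0.43]
```

View pics/c4.png

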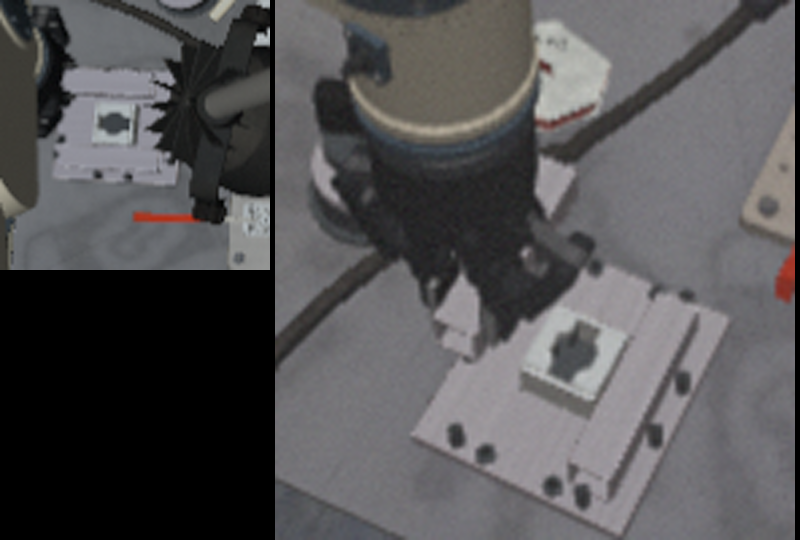

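```bash
python3 - <<'E'
from h import *
dt=np.load('pics/top2.npy'); ds=np.load('pics/scene2.npy')
P=cloud('top',dt,(100,205,170,230)); print('top tube',rect(P,103,118))
Q=P[(P[:,2]>103)&(P[:,2]<118)]; print(np.percentile(Q,[0,2,50,98,100],axis=0).round(1))
P=cloud('top',dt,(115,218,150,250)); print('top block',rect(P,28,38))
for px in[(201.25,318),(212.5,321.25)]: print('end top corners',atz('scene',*px,111))
for px in[(203,327),(210,330)]: print('end bottom corners',atz('scene',*px,86))
P=cloud('scene',ds,(198,300,216,334)); Q=P[(P[:,2]>80)&(P[:,2]<118)&(abs(P[:,0]-520)<20)]
print(len(Q)); i=Q[:,1].argsort()[::-1]; print(np.percentile(Q,[0,5,50,95,100],axis=0).round(1)); print(Q[i][:60:3].round(1))
E
```

```text
top tube (311, array([518.4, 184.5, 111.3]), [array([513.4, 183.9]), array([93.5, 45.5]), np.float64(81.5)])
[[496.7 137.1 103.1]
 [505.4 138.9 106. ]
 [518.1 185.6 111.4]
 [531.6 228.3 116.2]
 [542.2 230.7 117.1]]
top block (370, array([460.2, 199.9,  34.3]), [array([467.1, 207.4]), array([75.9, 99.3]), np.float64(6.9)])
end top corners [528.20129499 246.14243231 111.        ]
end top corners [504.48597884 243.27291997 111.        ]
end bottom corners [524.12810152 249.99321632  86.        ]
end bottom corners [508.12559311 250.01121408  86.        ]
240
[[500.1 222.2  85.4]
 [501.8 228.2  87.7]
 [520.8 243.6 109.5]
 [531.9 250.1 114.4]
 [537.7 251.4 117.7]]
[[510.  251.4 113.2]
 [508.9 250.7 101.7]
 [525.8 250.5  89.5]
 [507.9 250.4  86.7]
 [521.6 250.1  88. ]
 [524.3 250.  112.1]
 [528.4 249.9  90.4]
 [517.1 249.7  90.5]
 [507.8 249.3  96.6]
 [513.6 249.2 111. ]
 [530.8 249.   95. ]
 [530.1 249.  102.9]
 [509.2 248.8 113.4]
 [518.3 248.7 110.6]
 [527.7 248.5 107.6]
 [529.9 248.4 109.5]
 [507.7 248.3 106.4]
 [529.6 247.9  90.3]
 [512.2 247.7 109.7]
 [517.  247.3 109.5]]
```

```bash
python3 - <<'E'
from h import *
a=cv2.imread('pics/top2.png')[200:258,110:166]; b=cv2.imread('pics/scene2.png')[268:342,190:246]
r=lambda i,s:cv2.resize(i,None,fx=s,fy=s,interpolation=cv2.INTER_CUBIC)
im=np.zeros((592,800,3),np.uint8); im[:406,:392]=r(a,7); im[:592,400:792]=r(b,7)[:592] if 0 else cv2.resize(b,(392,518),interpolation=cv2.INTER_CUBIC)[:518] if 0 else np.vstack([r(b,7),np.zeros((74,392,3),np.uint8)])[:592]
im=np.clip(im.astype(float)*1.5,0,255).astype(np.uint8)
cv2.imwrite('pics/c5.png',im)
E
```

```text
(no output)
```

View pics/c5.png

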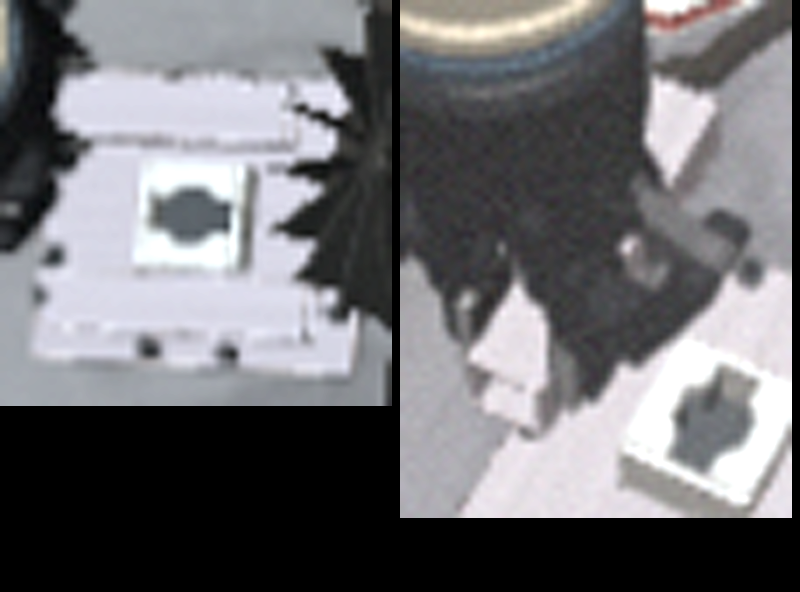

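```bash
python3 - <<'E'
from h import *
S=lambda x,y,z:atz('scene',(x-400+.5)/7-.5+190,(y+.5)/7-.5+268,z).round(1)
T=lambda x,y,z:atz('top',(x+.5)/7-.5+110,(y+.5)/7-.5+200,z).round(1)
for n,f,x,y,z in[('near R',S,545,388,111),('far R',S,715,98,111),('near L',S,472,366,111),('near botL',S,485,410,86),('near botR',S,530,435,86),
 ('tubeT far edge',T,295,115,111),('tubeT up',T,250,77,111),('tubeT lo',T,250,148,111),('slotL',T,148,213,33),('slotR',T,230,213,33),('hole up',T,189,187,33),('hole lo',T,189,243,33),
 ('seat end',T,305,318,35),('seat lo',T,200,337,35),('blk',T,145,160,33),('blk',T,245,165,33),('blk',T,238,270,33),('blk',T,135,265,33)]: print(n,f(x,y,z))
# scene slot from c1 (scale4, off 140,230)
C=lambda x,y,z:atz('scene',(x+.5)/4-.5+140,(y+.5)/4-.5+230,z).round(1)
for n,x,y,z in[('seated far R',502,355,35),('seated near R',415,520,35),('seated near L',376,500,35),('seated far L',465,335,35),('slot far',392,363,33),('slot near',368,418,33)]: print(n,C(x,y,z))
E
```

```text
near R [506.6 248.5 111. ]
far R [506.5 140.3 111. ]
near L [528.7 250.9 111. ]
near botL [527.4 249.4  86. ]
near botR [511.8 251.   86. ]
tubeT far edge [518.7 133.9 111. ]
tubeT up [533.5 152.9 111. ]
tubeT lo [505.1 151.1 111. ]
slotL [483.9 212.4  33. ]
slotR [484.8 177.5  33. ]
hole up [495.3 195.7  33. ]
hole lo [471.7 194.1  33. ]
seat end [441.6 142.6  35. ]
seat lo [432.4 186.4  35. ]
blk [506.3 215.2  33. ]
blk [505.3 172.4  33. ]
blk [460.9 172.6  33. ]
blk [461.9 216.5  33. ]
seated far R [428.6 151.2  35. ]
seated near R [432.  255.6  35. ]
seated near L [454.6 254.2  35. ]
seated far L [452.  148.3  35. ]
slot far [481.7 179.5  33. ]
slot near [479.1 214.1  33. ]
```

move_arm --pt "0 0 0 0.0032 0.0007 0.025 0.02" --pt "0 0 0 0.0032 0.0007 0.04 0.02" --pt "0 0 0 0.0032 0.0007 0.05 0.02" --pt "0 0 0 0.0032 0.0007 0.056 0.02" --pt "0 0 0 0.0032 0.0007 0.06 0.02" --pt "0 0 0 0.0032 0.0007 0.064 0.02" --pt "0 0 0 0.0032 0.0007 0.064 0.02"

```text
clock: 6.3
eef_pos: [521.6, 234.3, 26.2]
tcp_rot: [-3.141, 0.0, 1.553]
contact_force: [0.5, -0.3, -1.5]
opening: 0.274
grasp_force: 79.0
```

```bash
python3 - <<'E'
from h import *
st(); p,d=save('scene','scene3'); save('top','top3')
a=cv2.imread('pics/top3.png')[200:258,110:166]; b=cv2.imread('pics/scene3.png')[268:372,190:274]
im=np.zeros((572,800,3),np.uint8); im[:348,:336]=cv2.resize(a,None,fx=6,fy=6,interpolation=2); b=cv2.resize(b,None,fx=5.5,fy=5.5,interpolation=2); im[:572,338:800]=b[:572]
cv2.imwrite('pics/c6.png',np.clip(im*1.5,0,255).astype(np.uint8))
E
```

```text
t 6.3 p [521.6 234.3  26.2] rpy [-179.99    0.     88.96] F [ 0.5 -0.3 -1.5] M [ 0.03 -0.01 -0.02] open 23.4 gf 79.0 q [0.42 0.54 1.89 0.   0.71 0.44]
```

View pics/c6.png

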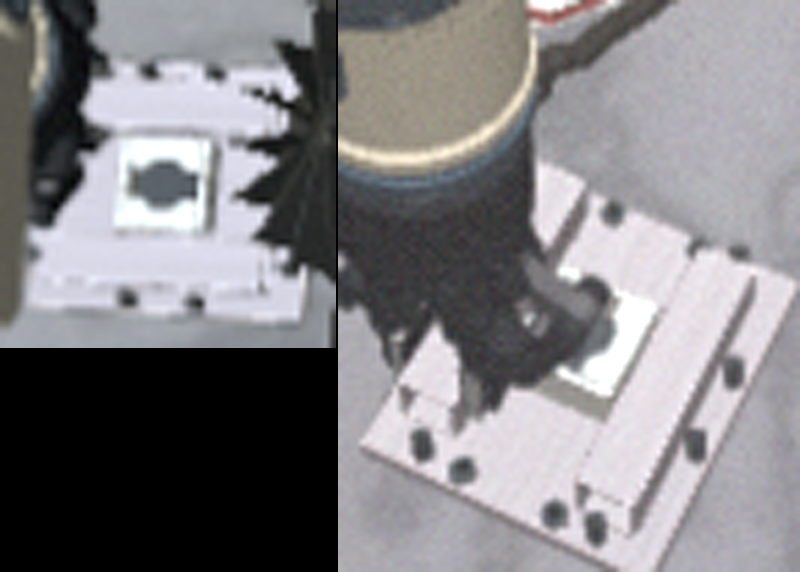

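move_arm --pt "0 0 0 0 0 0.005 0.02" --pt "0 0 0 0 0 0.009 0.02" --pt "0 0 0 0 0 0.0115 0.02" --pt "0 0 0 0 0 0.0115 0.02"

```text
clock: 6.9
eef_pos: [521.5, 234.3, 14.6]
tcp_rot: [-3.141, 0.0, 1.553]
contact_force: [-0.8, -0.7, -1.6]
opening: 0.277
grasp_force: 79.0
```

```bash
python3 - <<'E'
from h import *
st()
E
```

```text
t 6.9 p [521.5 234.3  14.6] rpy [-1.7998e+02  1.0000e-02  8.8970e+01] F [-0.8 -0.7 -1.6] M [0.01 0.   0.02] open 23.7 gf 79.0 q [ 0.42  0.56  1.89 -0.    0.69  0.44]
```

```bash
python3 - <<'E'
from h import *
json.dump([522,234,14,89],open('cmd.json','w'))
plan((522,234,25,89),(522,234,60,89),(522,234,110,89),(540,220,145,82),(565,200,155,72),(590,180,155,62),(615,160,155,52),(635,142,150,42))
plan((647.5,132,140,32),(647.5,132,130,22),(647.5,132,120,16.5),(647.5,132,100,16.5),(647.5,132,80,16.5),(647.5,132,69,16.5))
E
```

```text
(522, 234, 25, 89) -> [0.0, 0.0, 0.0, -0.0, 0.0, -0.011]
(522, 234, 60, 89) -> [0.0, 0.0, 0.0, -0.0, 0.0, -0.046]
(522, 234, 110, 89) -> [0.0, 0.0, 0.0, -0.0, 0.0, -0.096]
(540, 220, 145, 82) -> [-0.0, -0.0, 0.1222, -0.0137, 0.0182, -0.131]
(565, 200, 155, 72) -> [0.0, -0.0, 0.2967, -0.0332, 0.0436, -0.141]
(590, 180, 155, 62) -> [-0.0, -0.0, 0.4712, -0.0528, 0.0689, -0.141]
(615, 160, 155, 52) -> [0.0, -0.0, 0.6458, -0.0724, 0.0943, -0.141]
(635, 142, 150, 42) -> [0.0, -0.0, 0.8203, -0.09, 0.1146, -0.136]
(647.5, 132, 140, 32) -> [0.0, -0.0, 0.1745, 0.0026, 0.0158, 0.01]
(647.5, 132, 130, 22) -> [0.0, -0.0, 0.3491, 0.0026, 0.0158, 0.02]
(647.5, 132, 120, 16.5) -> [0.0, -0.0, 0.4451, 0.0026, 0.0158, 0.03]
(647.5, 132, 100, 16.5) -> [0.0, -0.0, 0.4451, 0.0026, 0.0158, 0.05]
(647.5, 132, 80, 16.5) -> [0.0, -0.0, 0.4451, 0.0026, 0.0158, 0.07]
(647.5, 132, 69, 16.5) -> [0.0, -0.0, 0.4451, 0.0026, 0.0158, 0.081]
```

move_arm --pt "0 0 0 0 0 0.0005 0.027" --pt "0 0 0 0 0 0.0005 0.033" --pt "0 0 0 0 0 0.0005 0.04" --pt "0 0 0 0 0 0.0005 0.04"

```text
clock: 7.4
eef_pos: [521.7, 234.4, 14.4]
tcp_rot: [3.141, -0.0, 1.553]
contact_force: [0.4, 0.6, -0.4]
opening: 0.47
grasp_force: 0.0
```

Converted, 0.82 rad / 4 = 0.205.

move_arm --pt "0 0 0 0 0 -0.011 0.04" --pt "0 0 0 0 0 -0.046 0.045" --pt "0 0 0 0 0 -0.096 0.045" --pt "0 0 0.0305 -0.014 0.018 -0.131 0.045" --pt "0 0 0.0743 -0.033 0.044 -0.141 0.045" --pt "0 0 0.1178 -0.053 0.069 -0.141 0.045" --pt "0 0 0.1615 -0.072 0.094 -0.141 0.045" --pt "0 0 0.205 -0.09 0.115 -0.136 0.045"

```text
clock: 8.4
eef_pos: [636.2, 141.7, 151.6]
tcp_rot: [3.141, -0.001, 0.727]
contact_force: [-0.3, -0.1, -0.1]
opening: 0.526
grasp_force: 0.0
```

Converted, 0.445 rad / 4 = 0.1113.

move_arm --pt "0 0 0.0438 0.003 0.016 0.01 0.045" --pt "0 0 0.0873 0.003 0.016 0.02 0.045" --pt "0 0 0.1113 0.003 0.016 0.02 0.045" --pt "0 0 0.1113 0.003 0.016 0.02 0.045"

```text
clock: 8.9
eef_pos: [647.9, 132.4, 130.8]
tcp_rot: [-3.142, -0.0, 0.289]
contact_force: [-0.4, 0.4, -0.3]
opening: 0.529
grasp_force: 0.0
```

```bash
python3 - <<'E'
from h import *
st(); save('scene','scene4'); save('top','top4')
a=cv2.imread('pics/top4.png')[195:258,110:166]; b=cv2.imread('pics/scene4.png')[225:375,150:280]
im=np.zeros((570,800,3),np.uint8); im[:315,:280]=cv2.resize(a,None,fx=5,fy=5,interpolation=2); im[:570,282:776]=cv2.resize(b,None,fx=3.8,fy=3.8,interpolation=2)
cv2.imwrite('pics/c7.png',np.clip(im*1.4,0,255).astype(np.uint8))
E
```

```text
t 8.9 p [647.9 132.4 130.8] rpy [-1.800e+02 -2.000e-02  1.653e+01] F [-0.4  0.4 -0.3] M [0.03 0.01 0.05] open 45.1 gf 0.0 q [0.2  0.51 1.63 0.   1.   1.48]
```

View pics/c7.png

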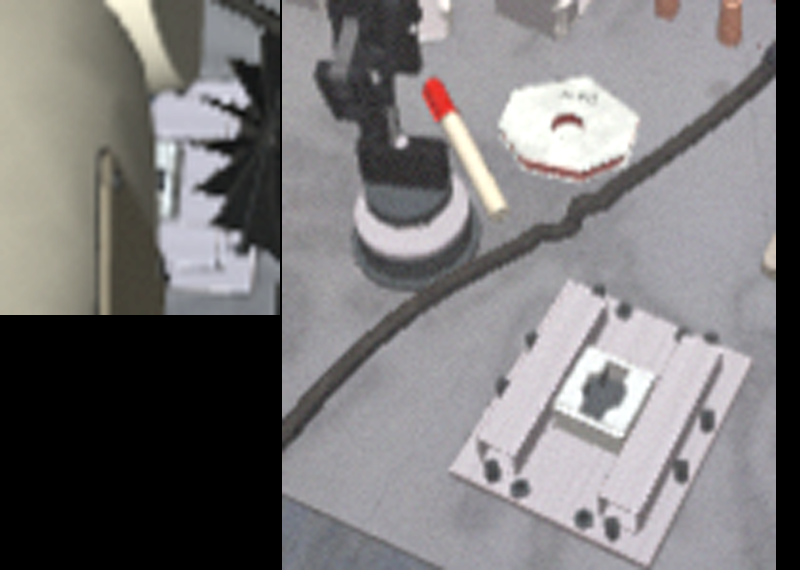

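move_arm --pt "0 0 0 0 0 0.02 0.045" --pt "0 0 0 0 0 0.04 0.045" --pt "0 0 0 0 0 0.055 0.045" --pt "0 0 0 0 0 0.061 0.045" --pt "0 0 0 0 0 0.061 0.03" --pt "0 0 0 0 0 0.061 0.01" --pt "0 0 0 0 0 0.061 0.008" --pt "0 0 0 0 0 0.061 0.008" --grip_force 100

```text
clock: 10.0
eef_pos: [648.3, 132.4, 69.9]
tcp_rot: [3.141, -0.001, 0.288]
contact_force: [0.3, -0.7, 1.3]
opening: 0.169
grasp_force: 97.6
```

```bash
python3 - <<'E'
from h import *
st()
E
```

```text
t 10.0 p [648.3 132.4  69.9] rpy [ 1.7999e+02 -6.0000e-02  1.6490e+01] F [ 0.3 -0.7  1.3] M [-0.15 -0.01 -0.02] open 14.4 gf 97.6 q [ 0.2   0.58  1.67 -0.    0.89  1.48]
```

```bash
python3 - <<'E'
from h import *
json.dump([648,132.2,69.5,16.5],open('cmd.json','w'))
plan((648,132.2,85,16.5),(648,132.2,115,16.5),(640,135,145,20),(615,145,150,30),(590,155,150,40),(565,165,150,50),(540,174,150,60),(515,183,150,70))
plan((495,191,145,80),(483.3,195.8,135,88.9),(483.3,195.8,125,88.9),(483.3,195.8,115,88.9),(483.3,195.8,110,88.9))
E
```

```text
(648, 132.2, 85, 16.5) -> [0.0, 0.0, 0.0, 0.0, 0.0, -0.0155]
(648, 132.2, 115, 16.5) -> [0.0, 0.0, 0.0, 0.0, 0.0, -0.0455]
(640, 135, 145, 20) -> [0.0, 0.0, -0.0611, -0.0069, -0.005, -0.0755]
(615, 145, 150, 30) -> [0.0, 0.0, -0.2356, -0.028, -0.0216, -0.0805]
(590, 155, 150, 40) -> [0.0, 0.0, -0.4102, -0.0491, -0.0383, -0.0805]
(565, 165, 150, 50) -> [-0.0, 0.0, -0.5847, -0.0703, -0.055, -0.0805]
(540, 174, 150, 60) -> [0.0, 0.0, -0.7592, -0.0917, -0.0708, -0.0805]
(515, 183, 150, 70) -> [0.0, 0.0, -0.9338, -0.1131, -0.0865, -0.0805]
(495, 191, 145, 80) -> [0.0, 0.0, -0.1745, 0.0007, -0.0215, 0.005]
(483.3, 195.8, 135, 88.9) -> [0.0, 0.0, -0.3299, 0.0012, -0.0342, 0.015]
(483.3, 195.8, 125, 88.9) -> [0.0, 0.0, -0.3299, 0.0012, -0.0342, 0.025]
(483.3, 195.8, 115, 88.9) -> [0.0, 0.0, -0.3299, 0.0012, -0.0342, 0.035]
(483.3, 195.8, 110, 88.9) -> [0.0, 0.0, -0.3299, 0.0012, -0.0342, 0.04]
```

Converted, -0.934 rad / 4 = -0.2335.

move_arm --pt "0 0 0 0 0 -0.0155 0.008" --pt "0 0 0 0 0 -0.0455 0.008" --pt "0 0 -0.0153 -0.007 -0.005 -0.0755 0.008" --pt "0 0 -0.059 -0.028 -0.022 -0.08 0.008" --pt "0 0 -0.1025 -0.049 -0.038 -0.08 0.008" --pt "0 0 -0.1463 -0.07 -0.055 -0.08 0.008" --pt "0 0 -0.1898 -0.092 -0.071 -0.08 0.008" --pt "0 0 -0.2335 -0.113 -0.0865 -0.08 0.008"

```text
clock: 11.0
eef_pos: [514.1, 183.6, 150.1]
tcp_rot: [3.141, -0.0, 1.228]
contact_force: [-0.6, 0.4, -3.0]
opening: 0.168
grasp_force: 97.7
```

Converted, -0.33 rad / 4 = -0.0825.

move_arm --pt "0 0 -0.0438 0.001 -0.0215 0.005 0.008" --pt "0 0 -0.0825 0.001 -0.034 0.015 0.008" --pt "0 0 -0.0825 0.001 -0.034 0.03 0.008" --pt "0 0 -0.0825 0.001 -0.034 0.04 0.008" --pt "0 0 -0.0825 0.001 -0.034 0.04 0.008"

```text
clock: 11.62
eef_pos: [483.3, 195.5, 108.4]
tcp_rot: [-3.14, 0.001, 1.549]
contact_force: [1.2, -0.1, -3.6]
opening: 0.167
grasp_force: 97.6
```

```bash
python3 - <<'E'
from h import *
st(); save('scene','scene5'); save('top','top5')
b=cv2.imread('pics/scene5.png')[260:370,190:290]; a=cv2.imread('pics/top5.png')[195:258,110:166]
im=np.zeros((594,800,3),np.uint8); im[:594,:540]=cv2.resize(b,None,fx=5.4,fy=5.4,interpolation=2); im[:252,545:769]=cv2.resize(a,None,fx=4,fy=4,interpolation=2)
cv2.imwrite('pics/c8.png',np.clip(im*1.5,0,255).astype(np.uint8))
E
```

```text
t 11.62 p [483.3 195.5 108.4] rpy [-1.7992e+02  4.0000e-02  8.8780e+01] F [ 1.2 -0.1 -3.6] M [-0.03  0.02 -0.02] open 14.2 gf 97.6 q [ 0.38  0.35  1.96 -0.    0.83  0.4 ]
```

View pics/c8.png

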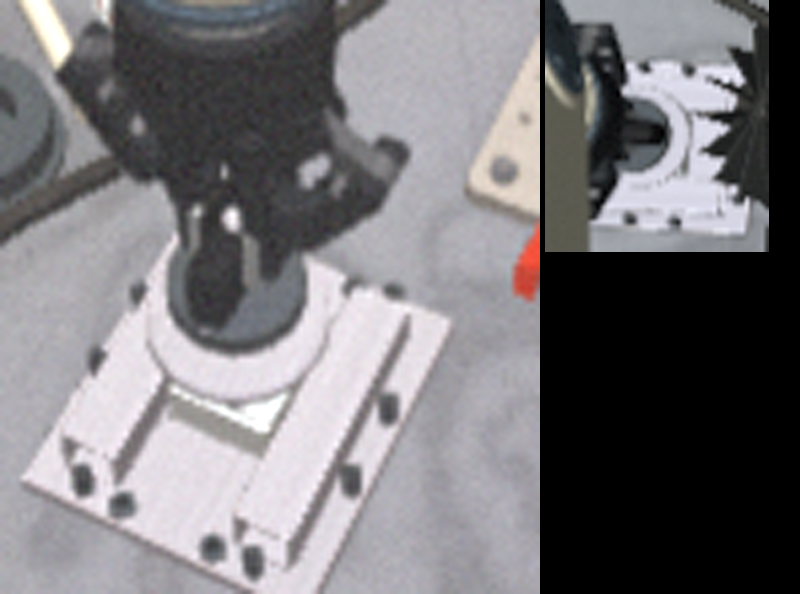

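```bash
python3 - <<'E'
from h import *
from scipy.optimize import least_squares
t=np.linspace(0,2*np.pi,361)
def ext(n,p,r,zs):
    q=np.vstack([proj(n,np.c_[p[0]+r*np.cos(t),p[1]+r*np.sin(t),0*t+z]) for z in zs]); return q[:,0].min(),q[:,0].max(),q[:,1].min(),q[:,1].max()
S=lambda v,o:(v+.5)/5.4-.5+o
T=lambda v,o:(v+.5)/4-.5+o
def fit(n,r,zs,obs):
    f=least_squares(lambda p:[ext(n,p,r,zs)[i]-o for i,o in obs],[483,195]); print(n,r,f.x.round(1),f.fun.round(2))
fit('scene',36,[63.5,70.5],[(0,S(147,190)),(1,S(331,190)),(3,S(405,260))])
fit('scene',27,[84.5,98.5],[(0,S(168,190)),(1,S(308,190)),(3,S(351,260))])
fit('top',36,[63.5,70.5],[(1,T(147,110)),(3,T(188,195)),(2,T(85,195))])
fit('top',27,[84.5,98.5],[(1,T(122,110)),(3,T(172,195)),(2,T(97,195))])
# slot/tubes now in scene5/c7: block visible corner & tubes
C=lambda x,y,z:atz('scene',(x-282+.5)/3.8-.5+150,(y+.5)/3.8-.5+225,z).round(1)
for n,x,y in[('block top far',598,346),('right',655,376),('near',625,440),('left',555,396)]: print(n,C(x,y,33))
for n,x,y in[('slot far',617,372),('slot near',594,416),('hole L',583,387),('hole R',628,395)]: print(n,C(x,y,33))
E
```

```text
scene 36 [481.9 195.7] [-0.15  0.15 -0.01]
scene 27 [482.3 194.5] [-0.2   0.2  -0.01]
top 36 [485.3 194.4] [ 0.   -0.27  0.28]
top 27 [484.5 198.2] [-0.    0.39 -0.39]
block top far [496.5 173.5  33. ]
right [458.3 177.3  33. ]
near [456.9 219.9  33. ]
left [504.5 212.1  33. ]
slot far [479.2 184.   33. ]
slot near [479. 214.  33.]
hole L [492.6 200.5  33. ]
hole R [467.2 194.5  33. ]
```

Converted, -0.003 rad / 4 = -0.0008.

move_arm --pt "0 0 -0.0008 0.001 -0.0015 0.008 0.008" --pt "0 0 -0.0008 0.001 -0.0015 0.014 0.008" --pt "0 0 -0.0008 0.001 -0.0015 0.018 0.008" --pt "0 0 -0.0008 0.001 -0.0015 0.02 0.008" --pt "0 0 -0.0008 0.001 -0.0015 0.022 0.008" --pt "0 0 -0.0008 0.001 -0.0015 0.022 0.008"

```text
clock: 12.48
eef_pos: [481.9, 196.9, 87.2]
tcp_rot: [-3.142, 0.0, 1.555]
contact_force: [0.5, 0.1, -3.2]
opening: 0.169
grasp_force: 97.7
```

```bash
python3 - <<'E'
from h import *
st()
E
```

```text
t 12.47 p [481.9 196.9  87.2] rpy [-180.      0.     89.08] F [ 0.5  0.1 -3.2] M [-0.02  0.   -0.02] open 14.4 gf 97.7 q [0.38 0.38 1.97 0.   0.79 0.4 ]
```

move_arm --pt "0 0 0 0 0 0.001 0.008" --pt "0 0 0 0 0 0.002 0.008" --pt "0 0 0 0 0 0.003 0.008" --pt "0 0 0 0 0 0.004 0.008" --pt "0 0 0 0 0 0.0055 0.008" --pt "0 0 0 0 0 0.0055 0.008"

```text
clock: 13.22
eef_pos: [481.8, 196.9, 81.6]
tcp_rot: [-3.141, 0.0, 1.555]
contact_force: [0.6, 0.1, -2.6]
opening: 0.168
grasp_force: 97.7
```

```bash
python3 - <<'E'
from h import *
st()
E
```

```text
t 13.22 p [481.8 196.9  81.6] rpy [-1.7999e+02  1.0000e-02  8.9080e+01] F [ 0.6  0.1 -2.6] M [ 0.   -0.04  0.04] open 14.3 gf 97.7 q [ 0.38  0.39  1.98 -0.    0.77  0.4 ]
```

move_arm --pt "0 0 0 0 0 0.002 0.008" --pt "0 0 0 0 0 0.004 0.008" --pt "0 0 0 0 0 0.006 0.008" --pt "0 0 0 0 0 0.008 0.008" --pt "0 0 0 0 0 0.0095 0.008" --pt "0 0 0 0 0 0.0095 0.008"

```text
clock: 13.98
eef_pos: [482.2, 197.0, 72.6]
tcp_rot: [3.141, -0.0, 1.555]
contact_force: [-0.8, -0.6, 8.1]
opening: 0.17
grasp_force: 99.4
```

```bash
python3 - <<'E'
from h import *
st()
E
```

```text
t 13.97 p [482.2 197.   72.6] rpy [ 1.7997e+02 -1.0000e-02  8.9080e+01] F [-0.8 -0.6  8.1] M [-0.17  0.43 -0.04] open 14.5 gf 99.4 q [ 0.38  0.41  1.98 -0.    0.75  0.4 ]
```

Converted, 1.15 rad / 4 = 0.2875.

move_arm --pt "0 0 0.025 0 0 0.0005 0.008" --pt "0 0 0.0625 0 0 0.0005 0.008" --pt "0 0 0.1 0 0 0.0005 0.008" --pt "0 0 0.1375 0 0 0.0005 0.008" --pt "0 0 0.175 0 0 0.0005 0.008" --pt "0 0 0.2125 0 0 0.0005 0.008" --pt "0 0 0.25 0 0 0.0005 0.008" --pt "0 0 0.2875 0 0 0.0005 0.008"

```text
clock: 14.98
eef_pos: [482.7, 197.3, 72.5]
tcp_rot: [-3.141, -0.002, 0.4]
contact_force: [-1.4, 0.7, 8.0]
opening: 0.167
grasp_force: 99.4
```

```bash
python3 - <<'E'
from h import *
st()
E
```

```text
t 14.97 p [482.7 197.3  72.5] rpy [-1.7999e+02 -1.0000e-01  2.2910e+01] F [-1.4  0.7  8. ] M [0.07 0.18 0.1 ] open 14.3 gf 99.4 q [0.39 0.41 1.98 0.   0.75 1.56]
```

Converted, 0.18 rad / 4 = 0.045.

move_arm --pt "0 0 0.015 0 0 0 0.008" --pt "0 0 0.0275 0 0 0 0.008" --pt "0 0 0.0375 0 0 0 0.008" --pt "0 0 0.045 0 0 0 0.008" --pt "0 0 0.05 0 0 0 0.008" --pt "0 0 0.0538 0 0 0 0.008" --pt "0 0 0.0563 0 0 0 0.008"

```text
clock: 15.85
eef_pos: [482.8, 197.1, 72.4]
tcp_rot: [-3.142, -0.002, 0.18]
contact_force: [-0.6, -0.8, 7.6]
opening: 0.168
grasp_force: 99.3
```

```bash
python3 - <<'E'
from h import *
st()
E
```

```text
t 15.85 p [482.8 197.1  72.4] rpy [-1.7999e+02 -1.0000e-01  1.0310e+01] F [-0.6 -0.8  7.6] M [-0.21  0.1   0.2 ] open 14.4 gf 99.3 q [ 0.38  0.41  1.98 -0.    0.75  1.78]
```

Converted, 0.02 rad / 4 = 0.005.

move_arm --pt "0 0 0.0025 0 0 0 0.008" --pt "0 0 0.005 0 0 0 0.008" --pt "0 0 0.0063 0 0 0 0.008" --pt "0 0 0.0063 0 0 0 0.008"

```text
clock: 16.35
eef_pos: [482.7, 196.9, 72.4]
tcp_rot: [3.141, -0.002, 0.155]
contact_force: [-1.5, -2.1, 7.8]
opening: 0.167
grasp_force: 99.4
```

```bash
python3 - <<'E'
from h import *
st()
E
```

```text
t 16.35 p [482.7 196.9  72.4] rpy [ 1.7999e+02 -9.0000e-02  8.9100e+00] F [-1.5 -2.1  7.8] M [-0.54  0.15  0.27] open 14.3 gf 99.4 q [ 0.38  0.41  1.98 -0.    0.75  1.8 ]
```

Converted, 0.03 rad / 4 = 0.0075.

move_arm --pt "0 0 0.0038 0 0 0 0.008" --pt "0 0 0.0075 0 0 0 0.008" --pt "0 0 0.0075 0 0 0 0.008" --pt "0 0 0.0075 0 0 0 0.008"

```text
clock: 16.85
eef_pos: [482.7, 196.7, 72.4]
tcp_rot: [3.141, -0.002, 0.126]
contact_force: [-0.1, -3.2, 8.5]
opening: 0.166
grasp_force: 99.5
```

```bash
python3 - <<'E'
from h import *
st()
E
```

```text
t 16.85 p [482.7 196.7  72.4] rpy [ 1.7997e+02 -9.0000e-02  7.2100e+00] F [-0.1 -3.2  8.5] M [-0.81  0.06  0.34] open 14.2 gf 99.5 q [ 0.38  0.41  1.98 -0.    0.75  1.83]
```

Converted, 0.04 rad / 4 = 0.01.

move_arm --pt "0 0 0.005 0 0 0 0.008" --pt "0 0 0.01 0 0 0 0.008" --pt "0 0 0.01 0 0 0 0.008" --pt "0 0 0.01 0 0 0 0.008"

```text
clock: 17.35
eef_pos: [482.8, 196.7, 72.4]
tcp_rot: [3.141, -0.002, 0.087]
contact_force: [0.5, -3.4, 8.6]
opening: 0.169
grasp_force: 99.7
```

```bash
python3 - <<'E'
from h import *
st(); save('scene','scene6')
b=cv2.imread('pics/scene6.png')[250:370,170:290]
cv2.imwrite('pics/c9.png',np.clip(cv2.resize(b,None,fx=4.8,fy=4.8,interpolation=2)*1.5,0,255).astype(np.uint8))
E
```

```text
t 17.35 p [482.8 196.7  72.4] rpy [ 1.7996e+02 -1.0000e-01  4.9600e+00] F [ 0.5 -3.4  8.6] M [-0.78  0.03  0.66] open 14.4 gf 99.7 q [ 0.38  0.41  1.98 -0.    0.75  1.87]
```

View pics/c9.png

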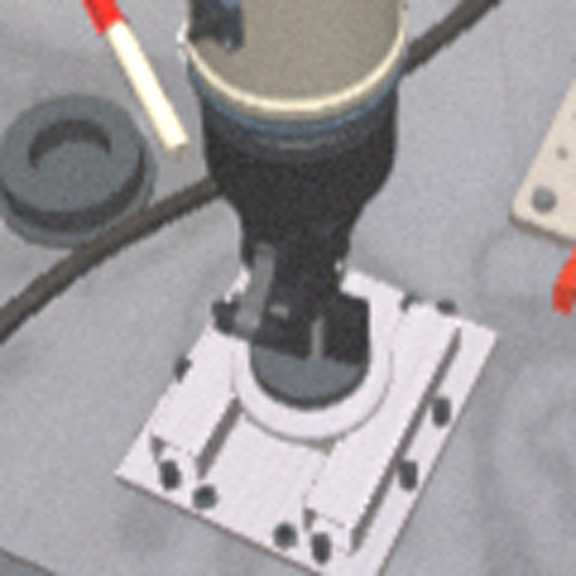

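```bash
python3 -c "
from h import *
st(); print(order.sign_off())"
```

```text
t 17.4 p [482.8 196.7  72.4] rpy [ 1.7996e+02 -1.0000e-01  4.9600e+00] F [ 0.7 -3.4  8. ] M [-0.83 -0.05  0.63] open 14.5 gf 99.7 q [ 0.38  0.41  1.98 -0.    0.75  1.87]
the job is handed in; nothing more can be done
None
```

The job is handed in at 17.4 s of the 59 s allowed: the long tube lies in its seat, and the clamp is through the slot, pressed down and turned about 84° clockwise onto its stop. The arm still grips it there, and the last picture shows its ring on both tubes.

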